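# Index the shoe-care carousel to bring the polish tin to the front

## Task

Push the bamboo shoe-care carousel round by one click so that the flat lidded polish tin comes to rest at the front, in line with the steel pointer on the carousel's stand, and take your hand away. The carousel must be left settled in its click position; the tin rides round on it and is not to be lifted, and the white cup must stay upright.

Things in the scene. Friction and masses are not known exactly. Their poses are not given: they have to be found in the camera images.
- carousel (a joint): Brown disc on the stand, 340 mm across, top 34 mm above the ledge; rad, + anticlockwise from above. Starts at 0; clicks every 1.047 (60 deg) either way. Pushing a peg takes 2 to 5 N; half way between clicks it starts to pull itself into the next. 6 upright pegs, 18 mm thick, tops 99 mm above the ledge, 150 mm from the axis, at joint 0 at 30, 90, 150, 210, 270, 330 deg from the stand's +x; they turn with it.
- stand: Fixed bamboo foot under the turntable, 200 mm across. Origin on the turning axis, at ledge height. Its -x axis is the front, roughly towards the robot (up to 25 degrees askew): a tongue 34 mm wide sticks out there to 215 mm from the axis and carries a steel diamond pointer, 27 mm high. The turntable's six places lie between the pegs, 85 mm from the axis; the front one at x = -85 mm, y = 0.
- tin: Flat round lidded polish tin of bare steel, 58 mm in diameter, 28 mm high, about 110 g, loose on the turntable. Origin at the centre of its underside. It starts in one of the two places beside the front one, 60 degrees left or right of it (x = -42, y = +74 or -74 mm in the stand's frame).
- cup: White ceramic cup without handle, 62 mm across, 62 mm high, loose on the turntable in the other place beside the front one. Origin at the centre of its underside, z up. A glass jar (50 mm high) starts in the front place and a wooden dauber (40 mm high) in the rear one.
Mind the look-alikes: they are no part of the job. Of the things like the cup, leave any that is orange; of the rest the larger one is meant.

How it is judged (in metres and radians):
At the end, for the whole second after the job is handed in: The carousel rests within 10 degrees of the next click position (+60 or -60 degrees), and the tin stands flat on it at the front, its centre within 25 mm sideways of the pointer line and 60 to 110 mm from the axis; the cup stands upright; all at rest ((value of joint carousel between 0.872 and 1.222 rad or value of joint carousel between -1.222 and -0.872 rad) and x of tin in the frame of stand between -0.11 and -0.06 m and y of tin in the frame of stand between -0.025 and 0.025 m and angle between each of tin, cup's own z axis and vertical below 0.2 rad and linear speed of tin below 0.02 m/s and velocity of joint carousel between -0.1 and 0.1 rad/s); the robot touches nothing.
It fails at once if the tin is lifted off the carousel (more than 25 mm) (height (world z) of tin above 0.059 m).
It fails at once if the cup is tipped by more than 25 degrees (angle between cup's own z axis and vertical above 0.44 rad).
It also fails if it takes over 32 s, if anything falls off the work surface, if the arm or the gripper's body presses on something with over 40 N, if the wrist force passes 120 N, or if a joint passes its speed limit or range.

## Robot

A 6-joint arm with a two-finger parallel gripper is mounted at the origin on the work surface. World frame = base frame: x ahead of the robot, y to its left, z up, the work surface at z = 0. Lengths are in mm, angles in degrees, forces in N, time in s.
With the tool pointing down it reaches from about 350 to 850 mm from the base axis. Payload 8.1 kg.
Tool frame: the origin (TCP) lies where the fingers leave the gripper's body, on its centre line; the fingertips stand 73 mm ahead of it and the grasp point (between the pads) lies 54 mm ahead of it; z points along the fingers, y is the line along which they close (so a half turn about z gives the same grasp; the last joint's range is limited). The gripper opens to 85 mm and grips with 20 to 120 N. Pads are 22 mm wide; open, the fingers measure 114 mm over their backs; the gripper's body (76 mm by 85 mm) begins 54 mm behind the grasp point. The pads swing forward as they close: fully open they stand 13 mm farther back than shut.
Start: joints at [-78.346, 7.471, 85.268, -0, 87.261, -4.893], TCP at [170.902, -575.151, 303.892] pointing down, gripper open.
Joint ranges: [-169.43, 169.43], [-51.17, 129.36], [1.28, 143.12], [-76.62, 256.62], [0, 156.53], [-152.29, 152.29]. Speed limits (degrees/s): [136.94, 136.94, 159.86, 180, 180, 180].

## Interface

Orientations are given as [roll, pitch, yaw] about the fixed x, y, z axes, in that order (R = Rz(yaw) Ry(pitch) Rx(roll)).
In Python, from bench import sense, optics, r gives the robot as it stands.
- The arm moves only by the tool servo_tool, never from a script. Its argument "plan" is a list that holds one entry, the list of rows, each a list of 5 numbers: the shift along the world's x, y, z in m, then the turn about the world's z in degrees, then the finger opening in m, from 0 to 0.0854. A call has 1 to 10 rows; each row shifts and turns the commanded pose from where the row before left it; what a row does not reach is not made up. A row lasts 1/10 s, in which the tool goes at most 50 mm and 8.59 degrees, less where a joint would pass 70% of its speed; a pose out of reach is approached as far as the arm can. A call is refused whole if a number of a shift passes 0.05 or a number of a turn 8.59, either way. A call with a gripper value outside its range is refused whole. The fingers move at their own pace and stop on an object; "force" is the grip in N (left out, the last holds). Time passes only in rows, so rows that do not move let the fingers close. It gives the time, the measured TCP pose, the force, the opening and the grip force at its end, in the units of the state.
- sense(): the state, without advancing time (a new reading comes with each control period).
- optics.snapshot(name): name is "scene" or "top"; returns a dict with "frame" (384x512x3 uint8, blue, green, red), "fx", "fy", "cx", "cy" (pixels), "cam_to_world" (4x4, takes a point from camera to world coordinates). Camera axes: x right, y down, z forward; pixel columns grow to the right and rows downward; lengths in mm; the calibration is good to about 2 mm. A picture is of the moment at which its call begins. There is no depth.
- r.hand_in(): hands the job in; it is judged then, once.
The state is a dict: "time": time; "joint_pos": joint angles; "qd": joint speeds; "joint_efforts": joint torques, N m; "tool_pos": TCP position; "tcp_rot": TCP orientation; "ft_force": force on the tool from outside, world axes, zero at the start; "wrist_torque": the same for the moment, N m; "finger_gap": finger opening in mm; "grip_force": force on a finger pad.
Only numpy, scipy, OpenCV 4.12 (cv2) and the standard library are available. Lean on these libraries where they do the work, as an engineer would, in place of code of your own. Each camera call takes 0.05 s, during which the arm holds its last target. There are 200 camera calls.

## Working session

There is one attempt and no reset: what is moved stays moved. The work goes in short steps, Python scripts to look and compute and a tool call to move; the robot and the scene stay as the last step left them, time stands still between calls to the robot, and variables do not carry over. Pictures are saved under pics/ and viewed, at most 10 in all, crops included, and the job is handed in when it is done.

Besides the shell and the picture viewer there is one more tool, called after "Request:" as name([rows], argument=value, ...), one row to a line, values as JSON. servo_tool: Moves the arm, as the interface text tells. Its arguments: {"type":"object","properties":{"plan":{"type":"array"},"force":{"type":"number"}},"required":["plan"]}

```bash
mkdir -p pics; python3 - <<'E'
from bench import sense, optics, r
import cv2,numpy as np
for n in("scene","top"):
    s=optics.snapshot(n);cv2.imwrite(f"pics/{n}0.png",s["frame"]);np.savez(f"{n}.npz",**s)
    print(n,s["fx"],s["cx"],s["cy"],np.round(s["cam_to_world"],3).tolist())
print(sense())
E
```

```text
scene 410.14943135595735 248.74873964647924 196.10455337852267 [[0.149, 0.545, -0.825, 1377.775], [0.989, -0.086, 0.122, -227.913], [-0.004, -0.834, -0.551, 583.351], [0.0, 0.0, 0.0, 1.0]]
top 419.2079621558663 251.89881890886156 190.671201976322 [[0.027, -0.995, 0.091, 515.496], [-0.999, -0.024, 0.031, -115.921], [-0.029, -0.092, -0.995, 1048.066], [0.0, 0.0, 0.0, 1.0]]
{'time': 0.1, 'joint_pos': array([-7.83436978e+01,  7.51308239e+00,  8.53229052e+01,  3.87646071e-04,
        8.72630698e+01, -4.89314005e+00]), 'qd': array([-0.0271432 , -0.1274988 , -0.1885973 , -0.02230904,  0.10383763,
       -0.08545658]), 'joint_efforts': array([ 2.26285498e-03, -5.70951676e+01, -5.01941872e+01, -9.95856112e-05,
        8.12106882e-03, -8.70814375e-06]), 'tool_pos': array([ 170.85105621, -574.76447505,  302.92653562]), 'tcp_rot': array([-1.79901337e+02, -8.83511779e-03,  1.65494158e+01]), 'ft_force': array([-0.51873615, -0.15202782, -0.39727481]), 'wrist_torque': array([ 0.01295374, -0.00585079,  0.02097178]), 'grip_force': 0.0, 'finger_gap': 85.61264350083775}
```

View pics/top0.png

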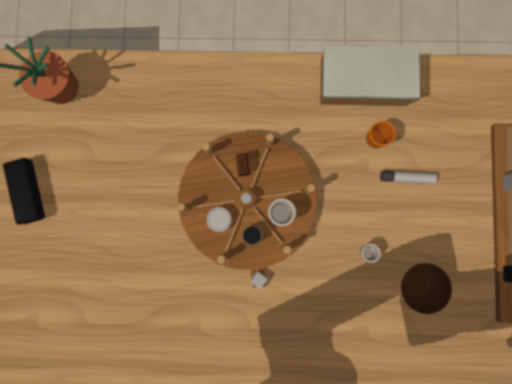

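View pics/scene0.png

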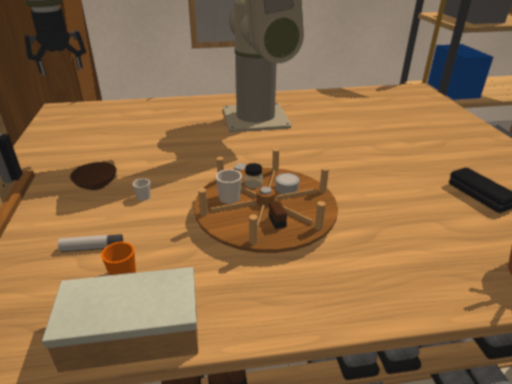

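The top view shows the disc centred at about (248,199), the tin at (219,219) on the left (+y), the big white cup at (282,212) on the right, and the pointer at (260,279). The tin therefore needs an anticlockwise (+60°) turn.

```bash
cat > h.py <<'E'
import numpy as np
def ray(s,u,v,z):
    T=s["cam_to_world"];d=T[:3,:3]@[(u-s["cx"])/s["fx"],(v-s["cy"])/s["fy"],1]
    o=T[:3,3];return (o+d*(z-o[2])/d[2])[:2]
E
python3 - <<'E'
import numpy as np
from h import ray
from scipy.optimize import least_squares
s=np.load("top.npz")
P=np.array([ray(s,u,v,99) for u,v in[(270,138),(207,148),(182,207),(222,260),(287,250),(310,188)]])
c=P.mean(0);d=P-c
print(c,np.hypot(*d.T).round(),np.degrees(np.arctan2(d[:,1],d[:,0])).round(1))
a=ray(s,260,281,20)-c;print("pointer",a,np.hypot(*a),np.degrees(np.arctan2(a[1],a[0])))
for n,u,v,z in(("tin",219,219,62),("cup",282,212,96)):
    q=ray(s,u,v,z)-c;print(n,q,np.hypot(*q),np.degrees(np.arctan2(q[1],q[0])))
E
```

```text
[585.17040005 -73.47942359] [149. 147. 148. 150. 149. 146.] [ -20.    39.5   99.4  160.3 -140.4  -79.6]
pointer [-194.16355338  -35.41037306] 197.36610646958866 -169.6643326785578
tin [-48.31370866  64.31640292] 80.44137076095124 126.91343513049118
cup [-29.52822296 -81.94695776] 87.10464876707566 -109.81578350673267
```

The pegs are about 148 mm from the axis. The stand yaw is about +10° and the axis is at (585,-73). I'll push the far peg (world -20°) anticlockwise with closed fingers, from the empty gap behind it.

Request:
servo_tool([
  [[0.038, 0.029, 0, -3.65, 0], [0.038, 0.029, 0, -3.65, 0], [0.038, 0.029, 0, -3.65, 0], [0.038, 0.029, 0, -3.65, 0], [0.038, 0.029, 0, -3.65, 0], [0.038, 0.029, 0, -3.65, 0], [0.038, 0.029, 0, -3.65, 0], [0.038, 0.029, 0, -3.65, 0], [0.038, 0.029, 0, -3.65, 0], [0.038, 0.029, 0, -3.65, 0]],
])

```text
time: 1.1
tool_pos: [552.1, -283.5, 303.4]
tcp_rot: [-180.0, 0.0, -20.1]
ft_force: [0.6, -0.8, -0.1]
finger_gap: 0.1
grip_force: 0.0
```

Request:
servo_tool([
  [[0.036, 0.0275, 0, 0, 0], [0.036, 0.0275, 0, 0, 0], [0.036, 0.0275, 0, 0, 0], [0.036, 0.0275, 0, 0, 0], [0, 0, -0.04, 0, 0], [0, 0, -0.04, 0, 0], [0, 0, -0.04, 0, 0], [0, 0, -0.03, 0, 0], [0, 0, -0.015, 0, 0], [0, 0, 0, 0, 0]],
])

```text
time: 2.1
tool_pos: [693.0, -174.6, 135.2]
tcp_rot: [180.0, 0.3, -20.0]
ft_force: [0.2, 0.5, -0.1]
finger_gap: 0.1
grip_force: 0.0
```

```bash
python3 - <<'E'
from bench import sense, optics
import cv2
print(sense()["tool_pos"],sense()["ft_force"])
cv2.imwrite("pics/top1.png",cv2.resize(optics.snapshot("top")["frame"][100:310,130:370],None,fx=2.5,fy=2.5))
E
```

```text
[ 693.02750964 -174.57179591  135.22678591] [ 0.21184349  0.49851774 -0.08870605]
```

```bash
python3 -c "
import numpy as np
a=np.radians(np.arange(-42,33,4));p=np.c_[585.2+150*np.cos(a),-73.5+150*np.sin(a)]
print(np.c_[np.degrees(a[1:]),p[1:],np.diff(p,axis=0)].round(1))"
```

```text
[[-3.800e+01  7.034e+02 -1.658e+02  6.700e+00  8.000e+00]
 [-3.400e+01  7.096e+02 -1.574e+02  6.200e+00  8.500e+00]
 [-3.000e+01  7.151e+02 -1.485e+02  5.500e+00  8.900e+00]
 [-2.600e+01  7.200e+02 -1.393e+02  4.900e+00  9.200e+00]
 [-2.200e+01  7.243e+02 -1.297e+02  4.300e+00  9.600e+00]
 [-1.800e+01  7.279e+02 -1.199e+02  3.600e+00  9.800e+00]
 [-1.400e+01  7.307e+02 -1.098e+02  2.900e+00  1.010e+01]
 [-1.000e+01  7.329e+02 -9.950e+01  2.200e+00  1.020e+01]
 [-6.000e+00  7.344e+02 -8.920e+01  1.500e+00  1.040e+01]
 [-2.000e+00  7.351e+02 -7.870e+01  7.000e-01  1.040e+01]
 [ 2.000e+00  7.351e+02 -6.830e+01  0.000e+00  1.050e+01]
 [ 6.000e+00  7.344e+02 -5.780e+01 -7.000e-01  1.040e+01]
 [ 1.000e+01  7.329e+02 -4.750e+01 -1.500e+00  1.040e+01]
 [ 1.400e+01  7.307e+02 -3.720e+01 -2.200e+00  1.020e+01]
 [ 1.800e+01  7.279e+02 -2.710e+01 -2.900e+00  1.010e+01]
 [ 2.200e+01  7.243e+02 -1.730e+01 -3.600e+00  9.800e+00]
 [ 2.600e+01  7.200e+02 -7.700e+00 -4.300e+00  9.600e+00]
 [ 3.000e+01  7.151e+02  1.500e+00 -4.900e+00  9.200e+00]]
```

View pics/top1.png

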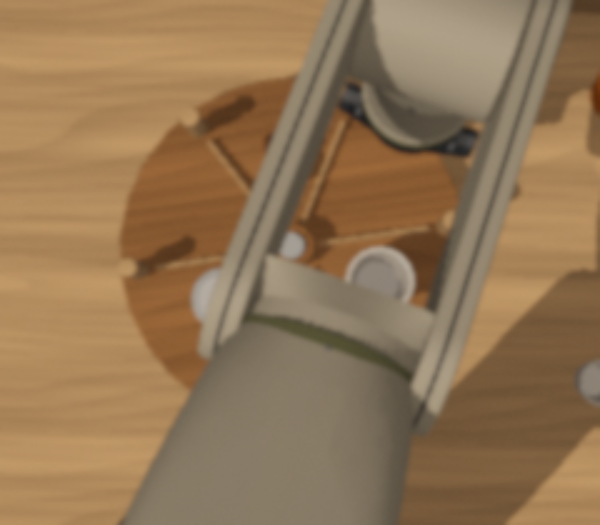

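The arm hides the peg, but the fingers are in the gap behind it with the cup clear. Now a slow push along the arc.

Request:
servo_tool([
  [[0.0034, 0.004, 0, 2, 0], [0.0034, 0.004, 0, 2, 0], [0.0031, 0.0042, 0, 2, 0], [0.0031, 0.0042, 0, 2, 0], [0.0028, 0.0044, 0, 2, 0], [0.0028, 0.0044, 0, 2, 0], [0.0025, 0.0046, 0, 2, 0], [0.0025, 0.0046, 0, 2, 0], [0.0022, 0.0048, 0, 2, 0], [0.0022, 0.0048, 0, 2, 0]],
])

```text
time: 3.15
tool_pos: [722.9, -131.4, 138.8]
tcp_rot: [180.0, 0.0, 0.2]
ft_force: [-1.0, -5.5, 0.6]
finger_gap: -0.1
grip_force: 2.5
```

Request:
servo_tool([
  [[0.0018, 0.0049, 0, 2, 0], [0.0018, 0.0049, 0, 2, 0], [0.0015, 0.005, 0, 2, 0], [0.0015, 0.005, 0, 2, 0], [0.0011, 0.0051, 0, 2, 0], [0.0011, 0.0051, 0, 2, 0], [0.0007, 0.0052, 0, 2, 0], [0.0007, 0.0052, 0, 2, 0], [0.0004, 0.0052, 0, 2, 0], [0.0004, 0.0052, 0, 2, 0]],
])

```text
time: 4.15
tool_pos: [734.1, -79.8, 139.0]
tcp_rot: [180.0, -0.0, 20.2]
ft_force: [2.0, -5.1, -0.3]
finger_gap: -0.1
grip_force: 1.7
```

```bash
python3 - <<'E'
from bench import sense, optics
import cv2
print(sense()["tool_pos"],sense()["ft_force"])
cv2.imwrite("pics/top2.png",cv2.resize(optics.snapshot("top")["frame"][100:310,130:370],None,fx=2.5,fy=2.5))
E
```

```text
[734.08277514 -79.80815558 139.04329399] [ 1.95396804 -5.12988138 -0.25650484]
```

View pics/top2.png

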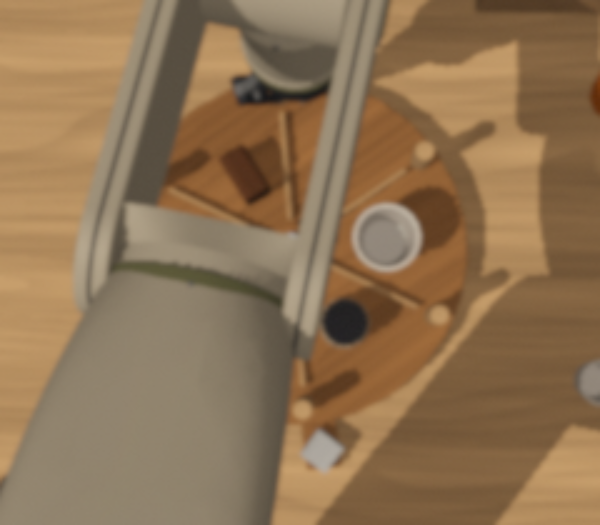

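The carousel is nearly half way, with a peg next to the pointer, and the cup and jar are upright. I'll keep pushing.

Request:
servo_tool([
  [[0, 0.0052, 0, 2, 0], [0, 0.0052, 0, 2, 0], [-0.0004, 0.0052, 0, 2, 0], [-0.0004, 0.0052, 0, 2, 0], [-0.0008, 0.0052, 0, 2, 0], [-0.0008, 0.0052, 0, 2, 0], [-0.0011, 0.0051, 0, 2, 0], [-0.0011, 0.0051, 0, 2, 0], [0, 0, 0, 0, 0], [0, 0, 0, 0, 0]],
])

```text
time: 5.2
tool_pos: [729.0, -38.4, 138.6]
tcp_rot: [-179.9, 0.0, 36.1]
ft_force: [0.1, -0.3, 0.4]
finger_gap: -0.0
grip_force: 0.0
```

```bash
python3 - <<'E'
from bench import sense, optics
import cv2
print(sense()["tool_pos"],sense()["ft_force"])
cv2.imwrite("pics/top3.png",cv2.resize(optics.snapshot("top")["frame"][100:310,130:370],None,fx=2.5,fy=2.5))
E
```

```text
[728.9560943  -38.41417468 138.6141582 ] [ 0.07834181 -0.28165778  0.38713921]
```

View pics/top3.png

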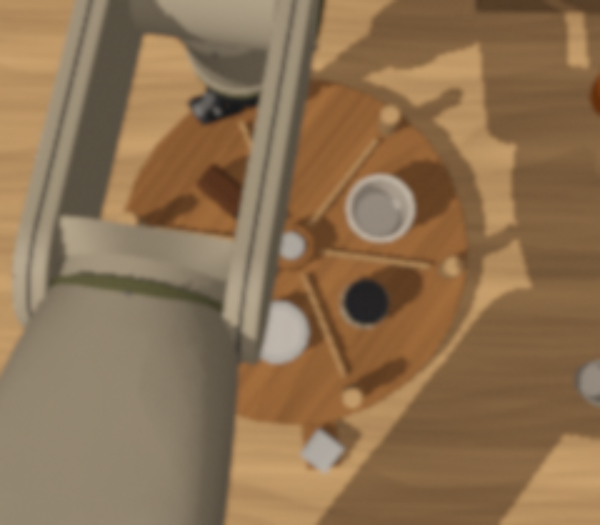

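It is at about 45° and the force has dropped to zero. I'll follow it slowly, almost to the click.

Request:
servo_tool([
  [[-0.001, 0.0038, 0, 1.5, 0], [-0.001, 0.0038, 0, 1.5, 0], [-0.0012, 0.0038, 0, 1.5, 0], [-0.0012, 0.0038, 0, 1.5, 0], [-0.0013, 0.0037, 0, 1.5, 0], [-0.0013, 0.0037, 0, 1.5, 0], [-0.0014, 0.0037, 0, 1.5, 0], [-0.0014, 0.0037, 0, 1.5, 0], [0, 0, 0, 0, 0], [0, 0, 0, 0, 0]],
])

```text
time: 6.25
tool_pos: [719.6, -8.5, 139.0]
tcp_rot: [180.0, -0.0, 48.1]
ft_force: [0.3, -0.2, -0.1]
finger_gap: 0.1
grip_force: 0.0
```

```bash
python3 - <<'E'
from bench import sense, optics
import cv2
print(sense()["tool_pos"],sense()["ft_force"])
cv2.imwrite("pics/top4.png",cv2.resize(optics.snapshot("top")["frame"][100:310,130:370],None,fx=2.5,fy=2.5))
E
```

```text
[719.57164101  -8.54099667 139.03225532] [ 0.33171329 -0.16253006 -0.0999735 ]
```

View pics/top4.png

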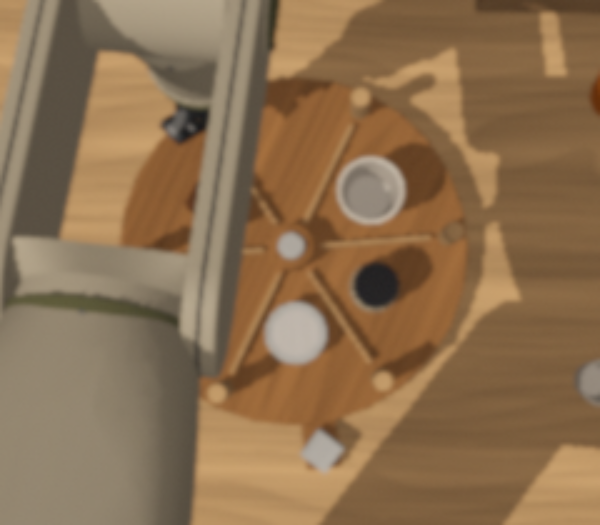

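The carousel is nearly in the click, with the tin in front. I'll back off a little, lift, and withdraw so I can look.

Request:
servo_tool([
  [[0.004, -0.009, 0, 0, 0], [0.004, -0.009, 0, 0, 0], [0, 0, 0.03, 0, 0], [0, 0, 0.04, 0, 0], [0, 0, 0.04, 0, 0], [0, 0, 0.04, 0, 0], [0, -0.05, 0, 0, 0], [0, -0.05, 0, 0, 0], [0, -0.05, 0, 0, 0], [0, -0.05, 0, 0, 0]],
])

```text
time: 7.3
tool_pos: [727.3, -230.0, 289.2]
tcp_rot: [180.0, -0.0, 48.0]
ft_force: [0.0, -0.8, 0.4]
finger_gap: -0.0
grip_force: 0.0
```

Request:
servo_tool([
  [[-0.02, -0.045, 0, 0, 0], [-0.02, -0.045, 0, 0, 0], [-0.02, -0.045, 0, 0, 0], [-0.02, -0.045, 0, 0, 0], [-0.02, -0.045, 0, 0, 0], [-0.02, -0.045, 0, 0, 0], [-0.02, -0.045, 0, 0, 0], [0, 0, 0, 0, 0], [0, 0, 0, 0, 0], [0, 0, 0, 0, 0]],
])

```text
time: 8.3
tool_pos: [587.6, -541.9, 288.7]
tcp_rot: [-180.0, -0.0, 48.0]
ft_force: [-0.0, -0.3, 1.0]
finger_gap: -0.1
grip_force: 0.0
```

```bash
python3 - <<'E'
from bench import sense, optics
import cv2,numpy as np
print(sense()["tool_pos"],sense()["ft_force"])
s=optics.snapshot("top");np.savez("top5.npz",**s)
cv2.imwrite("pics/top5.png",cv2.resize(s["frame"][100:310,130:370],None,fx=2.5,fy=2.5))
E
```

```text
[ 587.63011693 -541.90885491  288.72182189] [-0.00236245 -0.26394997  1.03616748]
```

View pics/top5.png

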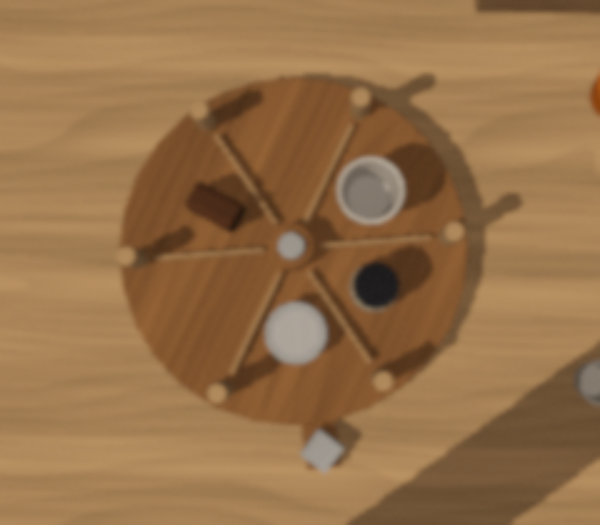

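```bash
python3 - <<'E'
import numpy as np
from h import ray
s=np.load("top5.npz");f=lambda u,v,z:ray(s,u/2.5+130-.3,v/2.5+100-.3,z)
P=np.array([f(u,v,99) for u,v in[(361,97),(200,109),(126,256),(217,394),(383,382),(454,231)]])
c=P.mean(0);d=P-c;print(c,np.degrees(np.arctan2(d[:,1],d[:,0])).round(1))
q=f(296,333,62)-c;t=np.radians(10)
print("tin in stand",q@[np.cos(t),np.sin(t)],q@[-np.sin(t),np.cos(t)])
E
```

```text
[587.13264222 -72.12649153] [ -24.3   35.2   95.7  155.8 -144.6  -84.2]
tin in stand -80.87311597768363 7.711695722805997
```

The carousel rests at about +55.7° (allowed 50–70°), and the tin is at x≈-81, y≈+8 mm in the stand frame. The cup is upright and the arm is clear.

```bash
python3 -c "
from bench import r
print(r.hand_in())"
```

```text
the job is handed in; nothing more can be done
None
```

I turned the carousel one click anticlockwise and handed the job in; it measured about +55.7° (4° short of the exact click, within the 10° allowed), with the tin at the front about 8 mm off the pointer line, the cup upright and the arm clear, but hand-in returned no verdict.

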